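Lift a specimen plate onto the microscope's light base with a spatula

TASK

Pick up the orange-handled spatula, push it along the metal tray against the blue-rimmed specimen plate until the tray's stop bar holds the plate and the blade is under it right up to the blade's shoulder, and lift the plate. Gently set the plate on the two rails of the white light base and butt it flush and square against the red stop bar, centred across the rails, then draw the spatula out and lay it flat on the bench again. Touch the plate only with the spatula, never with the fingers; do not tip it off, drop it or press it hard, and leave the jar, the dish and the mouse alone.

Things in the scene. Friction and masses are not known exactly. Their poses are not given: they have to be found in the camera images.
- spatula: Steel lifting spatula, 162 mm long, 0.22 kg, free on the bench. Origin on its flat underside, below the grip; x points to the blade tip, y across, z up. Flat sole 50 mm wide (y), 3 mm thick, from x = -57 to +105 mm; only its upper face slopes, from 3 mm thick at x = 75 mm to 1 mm at the tip.
- spatula_grip (a point): Where to grip: spatula x = 0, y = 0, 45 mm above the underside, on the orange handle, a flat-sided bar 20 mm wide (y; grip across it) by 30 mm deep that leans back 0.5 rad, away from the tip, as it rises to 80 mm above the underside.
- spatula_tip (a point): Middle of the blade's tip edge, on the underside (spatula x = 105 mm).
- spatula_shoulder (a point): Middle of the front face of the spatula's upright steel shoulder (x = 32 mm, 10 mm above the underside), 50 mm wide, up to 16 mm above the underside. 73 mm of blade lies ahead of it; the plate's near edge can rest against it.
- plate: Rigid specimen plate, blue rim, white face, yellow flower; 90 (x) by 100 (y) by 7 mm, about 0.16 kg, free on the tray. Origin at the centre of its underside, z up. All lower edges are bevelled, 3 mm high over 9 mm, so a thin blade pushed along the tray rides under it, once the plate is held; unheld, it slides ahead of the blade. Slightly askew, x roughly along the tray's x.
- tray: Fixed metal tray, flat slab 220 (x) by 130 (y) by 10 mm high. Origin at the centre of the underside, on the bench; x points to a dark stop bar across the tray (130 mm long, 12 mm wide and high) beyond the plate. The bar is clamped; its place differs each time and is not in the state: its near face lies anywhere from x = 30 to 88 mm. It holds the plate when the blade is pushed under.
- light_base: Fixed white light base, 200 (x) by 150 (y) by 45 mm high. Origin at the centre of the underside, on the bench; x points to the red stop bar, 100 mm wide, that lies across the rails' far end, near face at x = 45 mm, from 57 to 67 mm above the bench. With the plate in place its origin is at x = 0, y = 0, 57 mm above the bench.
- base_rails (a point): Midway between the two grey rails, at the height of their tops (57 mm above the bench), at the light base's x = 0, y = 0. The rails run along x from -65 to +57 mm, 12 mm wide and 12 mm high, 66 mm apart inside: the 50 mm spatula goes between them, under the plate they carry.
- plate_far_edge (a point): Middle of the plate's edge that faces the stop bars (plate x = +45 mm), 5 mm above its underside.
- base_stop (a point): Middle of the red stop bar's near face, 62 mm above the bench (5 mm above the rails' tops): where plate_far_edge must come.
- jar: Bystander: amber jar, 56 mm across, 75 mm high, origin under its centre.
- dish: Bystander: covered flat glass dish, 86 mm across, 14 mm high, origin under its centre.
- mouse: Bystander: grey computer mouse, 100 x 58 x 31 mm, origin under its centre.
Things that resemble listed ones, but are neither listed nor needed, are in the scene too. There is more than one size of the spatula; the one meant has the size given above.

How it is judged:
By the outcome, as a careful person would: the job done as asked, in the order asked, and still so for the second after the job is handed in, with the robot touching nothing.
It also fails if it takes over 72 s, if anything falls off the work surface, if the arm or the gripper's body presses on something with over 40 N, if the wrist force passes 120 N, or if a joint passes its speed limit or range.

ROBOT

A 6-joint arm with a two-finger parallel gripper is mounted at the origin on the work surface. World frame = base frame: x ahead of the robot, y to its left, z up, the work surface at z = 0. Lengths are in mm, angles in rad, forces in N, time in s.
With the tool pointing down it reaches from about 350 to 975 mm from the base axis. Payload 17.4 kg.
Tool frame: the origin (TCP) lies on the front face of the gripper's body, between the roots of the fingers; the fingertips stand 73 mm ahead of it and the grasp point (between the pads) lies 54 mm ahead of it; z points along the fingers, y is the line along which they close (so a half turn about z gives the same grasp; the last joint's range is limited). The gripper opens to 85 mm and grips with 20 to 120 N. Pads are 22 mm wide; open, the fingers measure 114 mm over their backs; the gripper's body (76 mm by 85 mm) begins 54 mm behind the grasp point. The pads swing forward as they close: fully open they stand 13 mm farther back than shut.
Start: joints at [-1.245, 0.116, 1.442, -0, 1.584, -0.038], TCP at [240.175, -630.832, 303.903] pointing down, gripper open.
Joint ranges: [-2.83, 2.83], [-0.83, 2.19], [0.07, 2.5], [-1.14, 4.28], [0.01, 3], [-2.97, 2.97]. Speed limits (rad/s): [1.89, 1.89, 2.22, 3.14, 3.14, 3.14].

INTERFACE

Orientations are given as a rotation vector (axis times angle).
In Python, from plant import ctrl, get_image, close_job gives the robot as it stands. The module is installed in compiled form; this text tells all that it offers.
- The arm moves only by the tool jog_arm, never from a script. Its argument "series" is a list of rows, each a list of 2 entries, a list of its own where there are three numbers: the shift along the tool's x, y, z each as a share of 200 mm, from -1 to 1, then the turn, a rotation vector about the tool's x, y, z each as a share of 5 degrees, from -1 to 1. In form: [[[x, y, z], [rx, ry, rz]], ...]. A call has 1 to 12 rows; each row shifts and turns the commanded pose from where the row before left it, along the tool's axes as they then stand; what a row does not reach is not made up. A row lasts 1/8 s, in which the tool goes at most 62.5 mm and 10.7 degrees, less where a joint would pass 70% of its speed; a pose out of reach is approached as far as the arm can. A call with a number of a shift or a turn outside -1 to 1 is refused whole. A call with a gripper value outside its range is refused whole. "fingers" is the opening, from 0 (shut) to 1 (fully open), set as the call begins (left out, the last holds). The fingers move at their own pace and stop on an object; the grip force is fixed at half the most. Time passes only in rows, so rows that do not move let the fingers close. It gives the time, the measured TCP pose, the force, the opening and the grip force at its end, in the units of the state.
- ctrl.observe(): the state, without advancing time (a new reading comes with each control period).
- get_image(name): name is "scene" or "top"; returns a dict with "color" (400x640x3 uint8, red, green, blue), "z_map" (400x640 float32, mm along the optical axis (not along the pixel's ray), 0 where there is no reading), "mtx" (3x3 intrinsics, pixels), "extrinsics" (4x4, takes a point from camera to world coordinates). Camera axes: x right, y down, z forward; pixel columns grow to the right and rows downward; lengths in mm; the calibration is good to about 2 mm. A picture is of the moment at which its call begins.
- close_job(): hands the job in; it is judged then, once.
The state is a dict: "clock": time; "joint_pos": joint angles; "qd": joint speeds; "joint_torque": joint torques, N m; "eef_pos": TCP position; "tool_rot": TCP orientation; "wrist_force": force on the tool from outside, world axes, zero at the start; "ft_torque": the same for the moment, N m; "opening": opening from 0.0 (shut) to 1.0 (fully open); "grasp_force": force on a finger pad.
Only numpy, scipy, OpenCV 4.12 (cv2) and the standard library are available. Lean on these libraries where they do the work, as an engineer would, in place of code of your own. Each camera call takes 0.05 s, during which the arm holds its last target. There are 200 camera calls.

## Working session

There is one attempt and no reset: what is moved stays moved. The work goes in short steps, Python scripts to look and compute and a tool call to move; the robot and the scene stay as the last step left them, time stands still between calls to the robot, and variables do not carry over. Pictures are saved under pics/ and viewed, at most 10 in all, crops included, and the job is handed in when it is done.

Besides the shell and the picture viewer there is one more tool, called after "Emit:" as name(argument=value, ...) on one line, values as JSON. jog_arm: Moves the arm, as the interface text tells. Its arguments: {"type":"object","properties":{"series":{"type":"array"},"fingers":{"type":"number"}},"required":["series"]}

```bash
mkdir -p pics; cat > h.py <<'E'
import numpy as np, cv2, pickle
from plant import ctrl, get_image, close_job
from scipy.spatial.transform import Rotation as R
def grab(n,tag):
    d=get_image(n); pickle.dump(d,open(f'{tag}.pkl','wb'))
    return d
def ld(tag): return pickle.load(open(f'{tag}.pkl','rb'))
def pts(d):
    z=d['z_map'];v,u=np.mgrid[:400,:640];K=np.array(d['mtx'])
    P=np.stack([(u-K[0,2])*z/K[0,0],(v-K[1,2])*z/K[1,1],z],-1)
    T=np.array(d['extrinsics']); return P@T[:3,:3].T+T[:3,3]
def onz(d,u,v,h):
    K=np.array(d['mtx']);T=np.array(d['extrinsics'])
    r=T[:3,:3]@np.array([(u-K[0,2])/K[0,0],(v-K[1,2])/K[1,1],1]);o=T[:3,3]
    return o+r*(h-o[2])/r[2]
E
python3 - <<'E'
from h import *
for n in('scene','top'):
    d=grab(n,n+'0'); print(n,np.round(d['mtx'],1).tolist(),np.round(d['extrinsics'],3).tolist())
    cv2.imwrite(f'pics/{n}0.png',cv2.resize(d['color'][...,::-1],(800,500),interpolation=cv2.INTER_CUBIC))
s=ctrl.observe();print(s)
E
```

```text
scene [[454.0, 0.0, 319.0], [0.0, 454.0, 198.0], [0.0, 0.0, 1.0]] [[0.668, 0.532, -0.521, 1059.431], [0.744, -0.492, 0.452, -559.058], [-0.016, -0.689, -0.724, 900.578], [0.0, 0.0, 0.0, 1.0]]
top [[397.0, 0.0, 315.3], [0.0, 397.0, 195.1], [0.0, 0.0, 1.0]] [[-0.01, -0.992, 0.122, 367.376], [-1.0, 0.01, 0.002, -12.154], [-0.003, -0.122, -0.993, 983.751], [0.0, 0.0, 0.0, 1.0]]
{'clock': 0.1, 'joint_pos': array([-1.24479102e+00,  1.16451302e-01,  1.44219723e+00,  7.26745801e-06,
        1.58400103e+00, -3.78317676e-02]), 'qd': array([-4.16664835e-05, -1.07238300e-03, -1.16857907e-03, -2.42772808e-04,
        1.12772364e-03,  3.65411704e-04]), 'joint_torque': array([ 2.54243505e-04, -7.33667064e+01, -6.33788109e+01, -3.56153430e-05,
        5.28940916e-03,  2.96234111e-05]), 'eef_pos': array([ 240.15072527, -630.73567776,  303.22776704]), 'tool_rot': array([-3.08872162e+00, -5.68177551e-01,  2.27012238e-04]), 'wrist_force': array([0.27474639, 0.36576815, 0.59914845]), 'ft_torque': array([-0.02668782,  0.04274713, -0.01637342]), 'grasp_force': 0.0, 'opening': 1.0012259866409103}
```

View pics/top0.png

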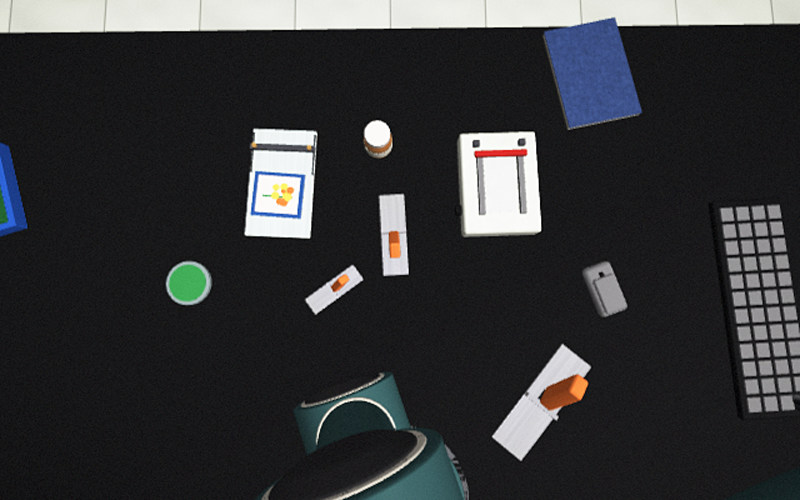

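View pics/scene0.png

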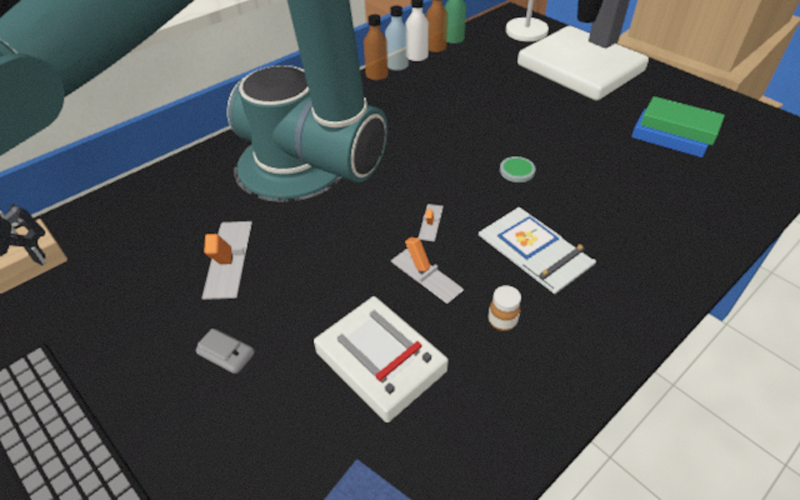

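The top view shows, in 800-px coordinates, the tray at (282,183), the light base at (499,183) and the right-size spatula at (394,235). That spatula is about 160 mm long with its blade pointing +x. The other two handles are the small and the large decoys. I'll enlarge this area next.

```bash
python3 - <<'E'
from h import *
d=ld('top0'); c=d['color'][98:238,190:440,::-1]
cv2.imwrite('pics/c0.png',cv2.resize(c,None,fx=3.2,fy=3.2,interpolation=cv2.INTER_CUBIC))
P=pts(d)
def reg(m,h,name):
    v,u=np.nonzero(m); Q=np.array([onz(d,a,b,h)[:2] for a,b in zip(u,v)])
    r=cv2.minAreaRect(Q.astype(np.float32)); print(name,len(u),np.round(Q.mean(0),1),np.round(r[0],1),np.round(r[1],1),round(r[2],2))
C=d['color'].astype(int);z=P[...,2]
v,u=np.mgrid[:400,:640]
box=lambda a,b,c_,e:(u>a)&(u<b)&(v>c_)&(v<e)
r,g,b=C[...,0],C[...,1],C[...,2]
reg((b>r+50)&box(190,260,100,200),17,'plate rim')
reg((r>g+80)&box(365,440,100,140),67,'redbar')
reg((r>90)&box(190,260,98,196),10,'tray')
reg((r>90)&box(300,330,150,225),3,'spat')
reg((r>g+70)&box(300,330,150,225),70,'orange')
reg((r>150)&box(362,436,98,192),45,'base')
for n,(a,bb) in dict(tray=(200,185),plate=(222,155),base=(400,140),rail=(385,150),bench=(280,180),spat=(315,165)).items(): print(n,np.round(P[bb,a],1),np.round(np.median(z[bb-2:bb+3,a-2:a+3]),1))
E
```

```text
plate rim 426 [586.9 220. ] [588.4 221.2] [100.5  90.2] 84.94
redbar 207 [ 653.2 -214.2] [ 653.2 -214.4] [12.1 98.1] 1.21
tray 3976 [610.7 216.2] [614.9 217.5] [133.5 221.9] 86.95
spat 1336 [507.5  -8.3] [508.3  -8.1] [163.7  51.5] 2.59
orange 163 [479.5 -10. ] [480.1 -10.1] [47.5 18.1] 2.83
base 4727 [ 599.2 -215.2] [ 601.1 -215.2] [201.2 147.6] 1.21
tray [515.8 276.6   7.6] 9.5
plate [587.9 219.6  22.9] 17.3
base [ 614.4 -215.8   47.9] 45.5
rail [ 588.1 -177.3   56.6] 56.6
bench [527.1  78.1   2.6] -0.2
spat [564.1  -9.9   4.1] 2.8
```

View pics/c0.png

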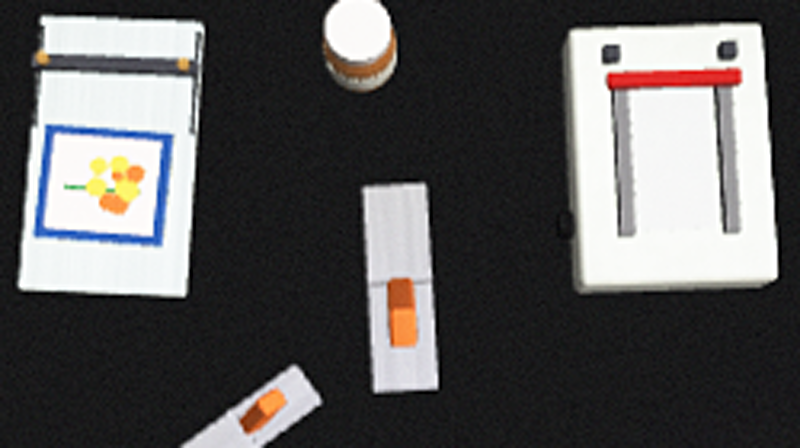

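The enlarged crop shows the tray stop bar's near face at about (115,71), the plate's far edge at about (108,130), and the red bar's near face at about (675,87). The spatula handle is at (402,315). Next I'll work out the poses and a planner for the moves.

```bash
cat >> h.py <<'E'
def plan(p,yaw=None,pitch=0.):
    "delta from measured pose to TCP p, tool down, spatula yaw (deg); x tool nearest of the two half turns"
    s=ctrl.observe(); M=R.from_rotvec(s['tool_rot']).as_matrix()
    best=None
    if yaw is not None:
        for k in(0,180):
            a=np.radians(yaw+k); T=np.array([[np.cos(a),np.sin(a),0],[np.sin(a),-np.cos(a),0],[0,0,-1]])
            rv=R.from_matrix(M.T@T).as_rotvec(degrees=True)
            if best is None or np.linalg.norm(rv)<np.linalg.norm(best[0]): best=(rv,T)
        print('turn shares',np.round(best[0]/5,3),'half' )
        A=best[1]
    else: A=M
    d=np.array(p)-s['eef_pos']
    print('clock',s['clock'],'pos',np.round(s['eef_pos'],1),'xtool',np.round(M[:,0],3),'ztool',np.round(M[:,2],4),'world d',np.round(d,1))
    print('shift shares: before turn',np.round(M.T@d/200,4),'after turn',np.round(A.T@d/200,4),'F',np.round(s['wrist_force'],1),'open',round(s['opening'],3),'gf',round(s['grasp_force'],1))
E
python3 - <<'E'
from h import *
d=ld('top0')
f=lambda u,v,h:np.round(onz(d,190+u/3.2-.35,98+v/3.2-.35,h),1)
print('bar near top',f(36,67,22),f(190,72,22),'plate far',f(47,127,15),f(172,135,15),'near',f(36,235,15),f(160,244,15))
print('red near top',f(610,86,67),f(740,83,67))
print('rails outer/inner',f(628,235,57),f(738,232,57),f(620,95,57),f(727,92,57))
print('tray near',f(18,290,10),f(187,297,10),'far',f(42,16,10),f(204,22,10))
print('spat tip',f(363,185,1),f(426,183,1),'back',f(375,391,3),f(438,388,3))
plan([484.3,-9.2,180],2.6)
E
```

```text
bar near top [681.6 274.4  22. ] [676.3 153.9  22. ] plate far [635.3 266.6  15. ] [627.8 168.6  15. ] near [549.6 273.1  15. ] [541.5 176.9  15. ]
red near top [ 647.6 -166.2   67. ] [ 648.8 -262.7   67. ]
rails outer/inner [ 537.  -177.7   57. ] [ 538.4 -259.2   57. ] [ 643.6 -175.1   57. ] [ 645.1 -255.4   57. ]
tray near [507.4 287.4  10. ] [500.5 156.4  10. ] far [727.4 274.2  10. ] [721.  145.2  10. ]
spat tip [589.5  20.    1. ] [590.6 -29.8   1. ] back [426.8  11.6   3. ] [428.6 -37.    3. ]
turn shares [-1.200e-02  1.000e-03  3.649e+00] half
clock 0.1 pos [ 240.2 -630.7  303.2] xtool [0.935 0.356 0.   ] ztool [-3.e-04  1.e-03 -1.e+00] world d [ 244.1  621.5 -123.2]
shift shares: before turn [ 2.2467 -2.4692  0.6189] after turn [ 1.3605 -3.0491  0.6161] F [0.3 0.4 0.6] open 1.001 gf 0.0
```

Emit:
jog_arm(series=[[[0.187,-0.206,0.03],[0,0,0]],[[0.187,-0.206,0.03],[0,0,0]],[[0.187,-0.206,0.03],[0,0,0]],[[0.187,-0.206,0.03],[0,0,0]],[[0.187,-0.206,0.03],[0,0,0]],[[0.187,-0.206,0.03],[0,0,0]],[[0.187,-0.206,0.03],[0,0,0]],[[0.187,-0.206,0.03],[0,0,0]],[[0.187,-0.206,0.03],[0,0,0]],[[0.187,-0.206,0.03],[0,0,0]],[[0.187,-0.206,0.03],[0,0,0]],[[0.187,-0.206,0.03],[0,0,0]]], fingers=1)

```text
clock: 1.6
eef_pos: [483.9, -7.2, 231.7]
tool_rot: [3.09, 0.569, 0.0]
wrist_force: [0.3, -1.5, 0.9]
opening: 1.0
grasp_force: 0.0
```

Emit:
jog_arm(series=[[[0,0,0],[0,0,0.912]],[[0,0,0],[0,0,0.912]],[[0,0,0],[0,0,0.912]],[[0,0,0],[0,0,0.912]],[[0,0,0],[0,0,0]],[[0,0,0],[0,0,0]]])

```text
clock: 2.35
eef_pos: [483.6, -9.1, 231.8]
tool_rot: [3.141, 0.074, -0.0]
wrist_force: [0.1, 0.7, 0.1]
opening: 1.001
grasp_force: 0.0
```

```bash
python3 - <<'E'
from h import *
plan([484.5,-9.8,100],2.65)
E
```

```text
turn shares [0.    0.002 0.011] half
clock 2.35 pos [483.6  -9.1 231.8] xtool [ 0.999  0.047 -0.   ] ztool [-2.e-04 -0.e+00 -1.e+00] world d [   0.9   -0.7 -131.8]
shift shares: before turn [0.0043 0.0036 0.659 ] after turn [0.0042 0.0036 0.659 ] F [0.1 0.7 0.1] open 1.001 gf 0.0
```

Emit:
jog_arm(series=[[[0.004,0.004,0.15],[0,0,0]],[[0,0,0.2],[0,0,0]],[[0,0,0.2],[0,0,0]],[[0,0,0.1],[0,0,0]],[[0,0,0.009],[0,0,0]],[[0,0,0],[0,0,0]]])

```text
clock: 3.1
eef_pos: [484.9, -9.9, 101.0]
tool_rot: [3.141, 0.072, 0.001]
wrist_force: [0.1, -0.2, 0.5]
opening: 0.993
grasp_force: 0.0
```

Emit:
jog_arm(series=[[[0,0,0],[0,0,0]],[[0,0,0],[0,0,0]],[[0,0,0],[0,0,0]],[[0,0,0],[0,0,0]],[[0,0,0],[0,0,0]],[[0,0,0],[0,0,0]],[[0,0,0],[0,0,0]],[[0,0,0],[0,0,0]]], fingers=0)

```text
clock: 4.1
eef_pos: [484.6, -9.8, 100.4]
tool_rot: [-3.141, -0.071, -0.0]
wrist_force: [-1.7, 0.5, 5.6]
opening: 0.225
grasp_force: 59.1
```

Emit:
jog_arm(series=[[[0,0,-0.05],[0,0,0]],[[0,0,-0.1],[0,0,0]],[[0,0,-0.15],[0,0,0.57]],[[0,0,-0.1],[0,0,0.57]],[[0,0,0],[0,0,0]],[[0,0,0],[0,0,0]]])

```text
clock: 4.85
eef_pos: [484.2, -9.9, 179.2]
tool_rot: [-3.14, 0.083, 0.002]
wrist_force: [0.1, -0.1, -2.6]
opening: 0.226
grasp_force: 58.9
```

```bash
python3 - <<'E'
from h import *
plan([421.5,230,160],-3.05)
d=grab('top','t1'); C=d['color'].astype(int); s=ctrl.observe()
P=pts(d); v,u=np.mgrid[:400,:640]
m=(P[...,2]>60)&(P[...,2]<110)&(u>290)&(u<345)&(v>130)&(v<235)&(C.min(-1)>90)
print(m.sum()); 
q=P[m]; A=np.c_[q[:,:2]-q[:,:2].mean(0),np.ones(len(q))]; c,*_=np.linalg.lstsq(A,q[:,2],rcond=None); print('plane slope x,y,z mean',c, np.round(q.mean(0),1))
h=s['eef_pos'][2]-100.4+2
vv,uu=np.nonzero((C.min(-1)>90)&(u>285)&(u<345)&(v>120)&(v<235)); Q=np.array([onz(d,a,b,h)[:2] for a,b in zip(uu,vv)],np.float32)
print(cv2.minAreaRect(Q),cv2.boundingRect(np.c_[uu,vv]),s['eef_pos'])
E
```

```text
turn shares [-0.     0.012  0.003] half
clock 4.85 pos [484.2  -9.9 179.2] xtool [ 0.999 -0.053 -0.001] ztool [-1.1e-03  1.0e-04 -1.0e+00] world d [-62.7 239.9 -19.2]
shift shares: before turn [-0.3764 -1.181   0.0964] after turn [-0.3768 -1.1809  0.096 ] F [ 0.1 -0.1 -2.6] open 0.226 gf 58.9
349
plane slope x,y,z mean [-5.55736973e-03 -2.37374288e-03  8.16137888e+01] [444.4  -8.2  81.6]
((528.04443359375, 0.9846611022949219), (88.599609375, 250.41845703125), 83.33363342285156) (286, 121, 42, 106) [484.11292958  -9.85807439 178.94195202]
```

Emit:
jog_arm(series=[[[-0.063,-0.197,0],[0,0,0]],[[-0.063,-0.197,0],[0,0,0]],[[-0.063,-0.197,0],[0,0,0]],[[-0.063,-0.197,0],[0,0,0]],[[-0.063,-0.197,0.05],[0,0,0]],[[-0.062,-0.196,0.1],[0,0,0]],[[0,0,0.1],[0,0,0]],[[0,0,0.05],[0,0,0]],[[0,0,0],[0,0,0]],[[0,0,0],[0,0,0]]])

```text
clock: 6.15
eef_pos: [422.4, 229.8, 120.7]
tool_rot: [-3.14, 0.086, -0.001]
wrist_force: [-0.1, 0.2, -1.9]
opening: 0.224
grasp_force: 59.6
```

```bash
python3 - <<'E'
from h import *
plan([421.5,230,110.4],-3.05)
d=grab('top','t2'); c=d['color'][98:268,150:310,::-1]
cv2.imwrite('pics/c2.png',cv2.resize(c,None,fx=3.5,fy=3.5,interpolation=cv2.INTER_CUBIC))
E
```

```text
turn shares [-0.004 -0.007 -0.017] half
clock 6.15 pos [422.4 229.8 120.7] xtool [ 0.999 -0.055  0.001] ztool [ 6.e-04  3.e-04 -1.e+00] world d [ -0.9   0.2 -10.3]
shift shares: before turn [-0.0044 -0.0007  0.0516] after turn [-0.0044 -0.0008  0.0516] F [-0.1  0.2 -1.9] open 0.224 gf 59.6
```

View pics/c2.png

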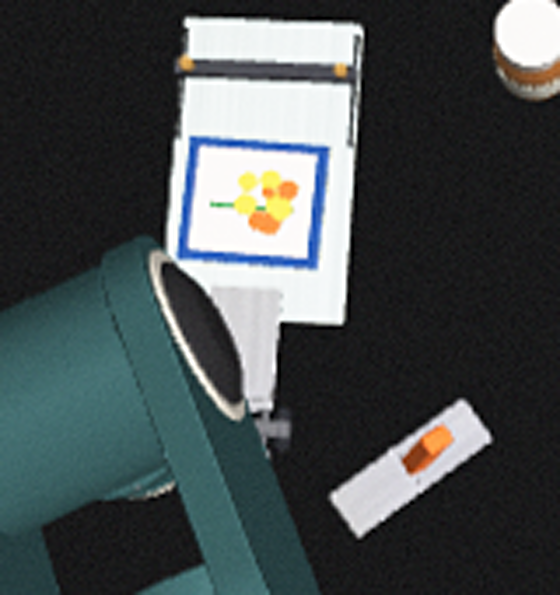

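The crop shows the tip edge at (212–282, 289), just behind the plate's near edge, whose middle is at about (249,262). The blade is centred on the plate and clear of it. I'll lower it gently onto the tray.

Emit:
jog_arm(series=[[[0,0,0.02],[0,0,0]],[[0,0,0.02],[0,0,0]],[[0,0,0.01],[0,0,0]],[[0,0,0],[0,0,0]],[[0,0,0],[0,0,0]]])

```text
clock: 6.82
eef_pos: [422.1, 230.1, 110.2]
tool_rot: [-3.14, 0.085, -0.0]
wrist_force: [-0.5, -0.3, -0.1]
opening: 0.228
grasp_force: 59.9
```

```bash
python3 - <<'E'
from h import *
plan([557.2,222.8,110.4],-3.05)
E
```

```text
turn shares [-0.    -0.004 -0.009] half
clock 6.825 pos [422.1 230.1 110.2] xtool [ 0.999 -0.054  0.   ] ztool [ 3.e-04 -0.e+00 -1.e+00] world d [135.1  -7.3   0.2]
shift shares: before turn [ 6.765e-01 -1.000e-04 -5.000e-04] after turn [ 6.765e-01  4.000e-04 -8.000e-04] F [-0.5 -0.3 -0.1] open 0.228 gf 59.9
```

Emit:
jog_arm(series=[[[0,0,0.002],[0,0,0]],[[0.04,0,0],[0,0,0]],[[0.04,0,0],[0,0,0]],[[0.04,0,0],[0,0,0]],[[0.04,0,0],[0,0,0]],[[0.04,0,0],[0,0,0]],[[0.04,0,0],[0,0,0]],[[0.03,0,0],[0,0,0]],[[0,0,0],[0,0,0]]])

```text
clock: 7.95
eef_pos: [476.7, 227.3, 110.3]
tool_rot: [-3.14, 0.085, -0.001]
wrist_force: [-0.7, -0.2, 5.9]
opening: 0.222
grasp_force: 60.9
```

```bash
python3 - <<'E'
from h import *
plan([557.2,222.8,110.4],-3.05)
d=grab('top','t3'); c=d['color'][98:268,150:310,::-1]
cv2.imwrite('pics/c3.png',cv2.resize(c,None,fx=3.5,fy=3.5,interpolation=cv2.INTER_CUBIC))
E
```

```text
turn shares [-0.007 -0.008 -0.011] half
clock 7.95 pos [476.7 227.3 110.3] xtool [ 0.999 -0.054  0.001] ztool [ 7.e-04  6.e-04 -1.e+00] world d [80.5 -4.5  0.1]
shift shares: before turn [ 4.033e-01  8.000e-04 -4.000e-04] after turn [ 0.4033  0.0012 -0.0007] F [-0.7 -0.2  5.9] open 0.222 gf 60.9
```

View pics/c3.png

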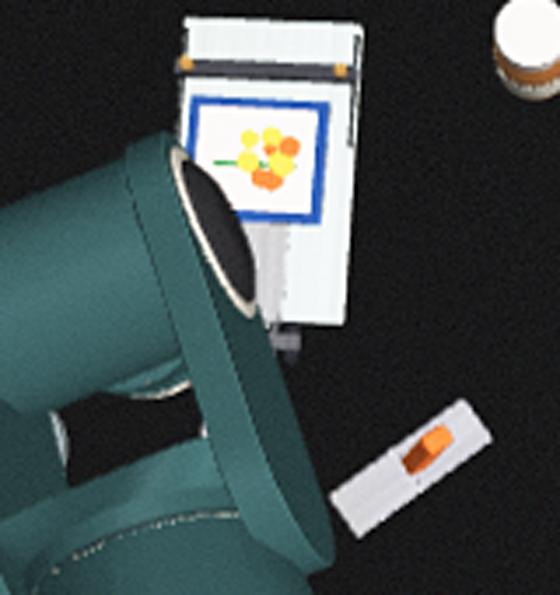

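The plate is sliding ahead of the blade, centred and now square, with its far edge at v≈100 and the bar at v≈75. I'll push on.

Emit:
jog_arm(series=[[[0.03,0,0],[0,0,0]],[[0.03,0,0],[0,0,0]],[[0.03,0,0],[0,0,0]],[[0.03,0,0],[0,0,0]],[[0.03,0,0],[0,0,0]],[[0.03,0,0],[0,0,0]],[[0.03,0,0],[0,0,0]],[[0.03,0,0],[0,0,0]],[[0.03,0,0],[0,0,0]],[[0.03,0,0],[0,0,0]],[[0.03,0,0],[0,0,0]],[[0,0,0],[0,0,0]]])

```text
clock: 9.5
eef_pos: [542.5, 223.8, 110.4]
tool_rot: [-3.14, 0.085, -0.001]
wrist_force: [-2.4, 0.9, 7.9]
opening: 0.222
grasp_force: 61.2
```

Emit:
jog_arm(series=[[[0.01,0,0],[0,0,0]],[[0.01,0,0],[0,0,0]],[[0.01,0,0],[0,0,0]],[[0.01,0,0],[0,0,0]],[[0.01,0,0],[0,0,0]],[[0,0,0],[0,0,0]]])

```text
clock: 10.25
eef_pos: [551.9, 223.3, 110.4]
tool_rot: [-3.14, 0.085, 0.001]
wrist_force: [-8.3, 1.1, 11.4]
opening: 0.225
grasp_force: 61.7
```

```bash
python3 - <<'E'
from h import *
plan([557.2,222.8,110.4],-3.05)
E
```

```text
turn shares [-0.005  0.005 -0.008] half
clock 10.25 pos [551.9 223.3 110.4] xtool [ 0.999 -0.054 -0.   ] ztool [-4.e-04  5.e-04 -1.e+00] world d [ 5.3 -0.5  0. ]
shift shares: before turn [ 0.0264  0.0011 -0.0001] after turn [ 0.0264  0.0011 -0.0001] F [-8.3  1.1 11.4] open 0.225 gf 61.7
```

Emit:
jog_arm(series=[[[0.005,0,0],[0,0,0]],[[0.005,0,0],[0,0,0]],[[0,0,0],[0,0,0]],[[0,0,0],[0,0,0]]])

```text
clock: 10.75
eef_pos: [553.6, 223.2, 110.4]
tool_rot: [-3.14, 0.085, 0.002]
wrist_force: [-12.1, 0.8, 13.1]
opening: 0.227
grasp_force: 61.9
```

```bash
python3 - <<'E'
from h import *
plan([557.2,222.8,110.4],-3.05)
d=grab('top','t4');e=grab('scene','s4')
a=cv2.resize(d['color'][98:198,190:290,::-1],(400,400),interpolation=cv2.INTER_CUBIC)
b=cv2.resize(e['color'][150:250,370:480,::-1],(440,400),interpolation=cv2.INTER_CUBIC)
cv2.imwrite('pics/c4.png',np.hstack([a[:,:350],b]))
E
```

```text
turn shares [-0.004  0.013 -0.008] half
clock 10.75 pos [553.6 223.2 110.4] xtool [ 0.999 -0.054 -0.001] ztool [-1.1e-03  4.0e-04 -1.0e+00] world d [ 3.6 -0.4  0. ]
shift shares: before turn [ 0.0179  0.0011 -0.0002] after turn [ 0.0179  0.0011 -0.0002] F [-12.1   0.8  13.1] open 0.227 gf 61.9
```

View pics/c4.png

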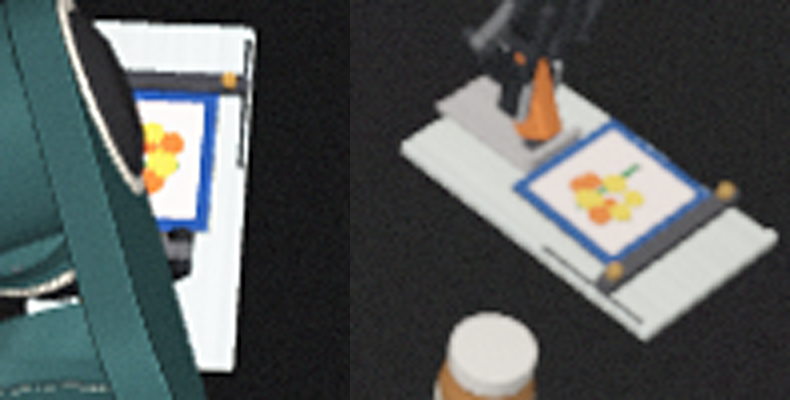

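```bash
python3 - <<'E'
from h import *
e=ld('s4')
cv2.imwrite('pics/c5.png',cv2.resize(e['color'][170:215,400:450,::-1],(650,585),interpolation=cv2.INTER_CUBIC))
E
```

```text
(no output)
```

View pics/c5.png

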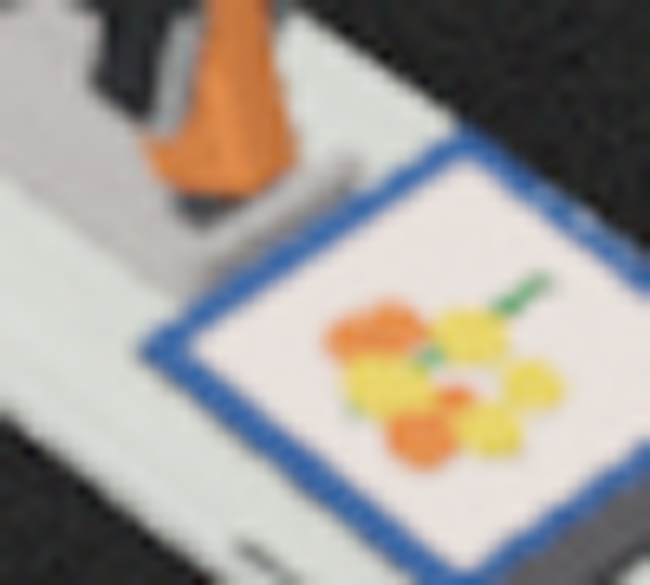

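```bash
python3 - <<'E'
from h import *
e=ld('s4'); f=lambda u,v,h:onz(e,400+u/13-.46,170+v/13-.46,h)
a=np.radians(-3.05); xa=np.array([np.cos(a),np.sin(a),0])
for n,q,h in(('sh front top',[(210,265),(270,228),(350,178)],26),('plate near',[(145,350),(300,244),(460,135)],20)):
    print(n,[(np.round(f(u,v,h),1).tolist(), round(float(f(u,v,h)@xa-np.array([614,216.5,0])@xa),1)) for u,v in q])
E
```

```text
sh front top [([585.3, 197.5, 26.0], -27.6), ([586.8, 215.0, 26.0], -27.1), ([588.7, 238.9, 26.0], -26.5)]
plate near [([588.8, 173.9, 20.0], -22.9), ([590.8, 221.2, 20.0], -23.4), ([593.0, 271.7, 20.0], -23.9)]
```

Emit:
jog_arm(series=[[[0.005,0,0],[0,0,0]],[[0,0,0],[0,0,0]],[[0,0,0],[0,0,0]]])

```text
clock: 11.22
eef_pos: [554.6, 223.2, 110.3]
tool_rot: [-3.14, 0.085, 0.002]
wrist_force: [-11.6, 2.3, 13.8]
opening: 0.226
grasp_force: 62.0
```

Emit:
jog_arm(series=[[[0.005,0,0],[0,0,0]],[[0.003,0,0],[0,0,0]],[[0,0,0],[0,0,0]],[[0,0,0],[0,0,0]]])

```text
clock: 11.72
eef_pos: [556.2, 223.1, 110.4]
tool_rot: [-3.14, 0.085, 0.002]
wrist_force: [-12.4, 1.5, 13.4]
opening: 0.223
grasp_force: 62.1
```

Emit:
jog_arm(series=[[[0.004,0,0],[0,0,0]],[[0,0,0],[0,0,0]],[[0,0,0],[0,0,0]]])

```text
clock: 12.1
eef_pos: [557.0, 223.1, 110.3]
tool_rot: [-3.14, 0.085, 0.002]
wrist_force: [-12.3, 0.6, 13.3]
opening: 0.227
grasp_force: 62.1
```

Emit:
jog_arm(series=[[[0.004,0,0],[0,0,0]],[[0,0,0],[0,0,0]],[[0,0,0],[0,0,0]]])

```text
clock: 12.48
eef_pos: [557.5, 223.0, 110.3]
tool_rot: [-3.14, 0.085, 0.003]
wrist_force: [-16.8, 1.0, 16.1]
opening: 0.226
grasp_force: 62.2
```

Emit:
jog_arm(series=[[[0.003,0,0],[0,0,0]],[[0,0,0],[0,0,0]],[[0,0,0],[0,0,0]]])

```text
clock: 12.85
eef_pos: [557.6, 223.0, 110.4]
tool_rot: [-3.14, 0.084, 0.005]
wrist_force: [-23.8, 1.2, 19.9]
opening: 0.224
grasp_force: 62.6
```

The push force jumped from 12 to 24 N with no further travel, so the shoulder is against the plate. I'll relax slightly, lift and tip back a little.

Emit:
jog_arm(series=[[[-0.003,0,0],[0,0,0]],[[-0.001,0,-0.005],[0,0,0]],[[0,0,-0.01],[0,0,0]],[[0,0,-0.015],[0,0.2,0]],[[0,0,-0.02],[0,0.2,0]],[[0,0,-0.02],[0,0.2,0]],[[0,0,-0.03],[0,0,0]],[[0,0,-0.03],[0,0,0]],[[0,0,0],[0,0,0]],[[0,0,0],[0,0,0]]])

```text
clock: 14.1
eef_pos: [557.0, 222.7, 135.7]
tool_rot: [3.138, -0.085, 0.082]
wrist_force: [-0.2, -1.4, -4.8]
opening: 0.224
grasp_force: 59.7
```

```bash
python3 - <<'E'
from h import *
plan([557.2,222.8,190],-3.05)
e=grab('scene','s5')
cv2.imwrite('pics/c6.png',cv2.resize(e['color'][130:260,340:500,::-1],(640,520),interpolation=cv2.INTER_CUBIC))
E
```

```text
turn shares [-0.    -0.602 -0.01 ] half
clock 14.1 pos [557.  222.7 135.7] xtool [ 0.997 -0.054  0.052] ztool [ 0.0524 -0.0028 -0.9986] world d [ 0.2  0.1 54.3]
shift shares: before turn [ 0.015  -0.0004 -0.2712] after turn [ 0.0008 -0.0004 -0.2716] F [-0.2 -1.4 -4.8] open 0.224 gf 59.7
```

View pics/c6.png

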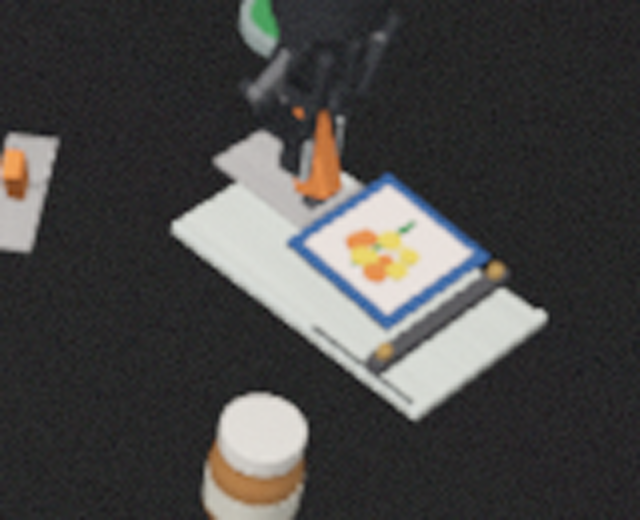

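The plate is lifted, resting on the blade against the shoulder, with wrist force −4.8 N. I'll carry it smoothly to the light base and refine the rail pose from the first picture meanwhile.

Emit:
jog_arm(series=[[[0,0.02,-0.02],[0,0,0]],[[-0.005,0.05,-0.05],[0,0,0]],[[-0.01,0.08,-0.05],[0,0,0]],[[-0.015,0.11,-0.05],[0,0,0]],[[-0.02,0.14,-0.05],[0,0,0]],[[-0.02,0.16,-0.05],[0,0,0]],[[-0.02,0.18,-0.05],[0,0,0]],[[-0.02,0.18,-0.03],[0,0,0]],[[-0.02,0.18,0],[0,0,0]],[[-0.02,0.18,0],[0,0,0]],[[-0.015,0.18,0],[0,0,0]],[[-0.01,0.18,0],[0,0,0]]])

```text
clock: 15.65
eef_pos: [499.5, -104.7, 204.5]
tool_rot: [3.137, -0.086, 0.084]
wrist_force: [0.2, 0.0, -4.0]
opening: 0.229
grasp_force: 59.6
```

Emit:
jog_arm(series=[[[-0.005,0.16,0],[0,0,0]],[[0,0.14,0],[0,0,0]],[[0,0.11,0],[0,0,0]],[[0,0.08,0],[0,0,0]],[[0,0.05,0],[0,0,-0.1]],[[0,0.03,0],[0,0,-0.2]],[[0,0,0],[0,0,-0.25]],[[0,0,0],[0,0,-0.2]],[[0,0,0],[0,0,-0.1]],[[0,0,0],[0,0,0]],[[0,0,0],[0,0,0]]])

```text
clock: 17.02
eef_pos: [493.6, -216.3, 203.7]
tool_rot: [3.137, 0.032, 0.082]
wrist_force: [0.1, -0.4, -3.7]
opening: 0.23
grasp_force: 59.7
```

```bash
cat >> h.py <<'E'
def base(d):
    C=d['color'].astype(int); v,u=np.mgrid[:400,:640]; r,g,b=C[...,0],C[...,1],C[...,2]
    out={}
    for n,(a,e) in dict(L=(378,393),Rr=(410,428)).items():
        m=(u>=a)&(u<=e)&(v>=128)&(v<=168)&(C.max(-1)<190)&(C.max(-1)-C.min(-1)<30)
        vv,uu=np.nonzero(m); Q=np.array([onz(d,p,q,57)[:2] for p,q in zip(uu,vv)])
        k=np.polyfit(Q[:,0],Q[:,1],1); out[n]=k; print(n,len(Q),'yaw',round(np.degrees(np.arctan(k[0])),2),'y@603',round(np.polyval(k,603.3),1))
def plate(d,h,box):
    C=d['color'].astype(int); v,u=np.mgrid[:400,:640]
    m=(C[...,2]>C[...,0]+50)&(u>box[0])&(u<box[1])&(v>box[2])&(v<box[3])
    vv,uu=np.nonzero(m); Q=np.array([onz(d,p,q,h)[:2] for p,q in zip(uu,vv)],np.float32)
    r=cv2.minAreaRect(Q); print('plate c',np.round(r[0],1),'size',np.round(r[1],1),'ang',round(r[2],2),'n',len(Q),'z',np.round(np.median(pts(d)[m][:,2]),1))
E
python3 - <<'E'
from h import *
base(ld('top0'))
plan([496,-217.7,175],1.2)
d=grab('top','t6'); s=ctrl.observe()
h=s['eef_pos'][2]-100.4+10
plate(d,h,(340,460,80,230)); print(h)
cv2.imwrite('pics/c7.png',cv2.resize(d['color'][90:240,320:470,::-1],(590,590),interpolation=cv2.INTER_CUBIC))
E
```

```text
L 220 yaw 1.21 y@603 -175.2
Rr 240 yaw 1.14 y@603 -252.6
turn shares [ 0.044 -0.599 -0.009] half
clock 17.025 pos [ 493.6 -216.3  203.7] xtool [0.998 0.02  0.052] ztool [ 0.0523 -0.0028 -0.9986] world d [  2.4  -1.4 -28.7]
shift shares: before turn [0.0042 0.0066 0.144 ] after turn [0.0117 0.0071 0.1436] F [ 0.1 -0.4 -3.7] open 0.23 gf 59.7
plate c [ 628.1 -238.4] size [119.4 284.1] ang 61.7 n 377 z 104.8
113.27817135146643
```

View pics/c7.png

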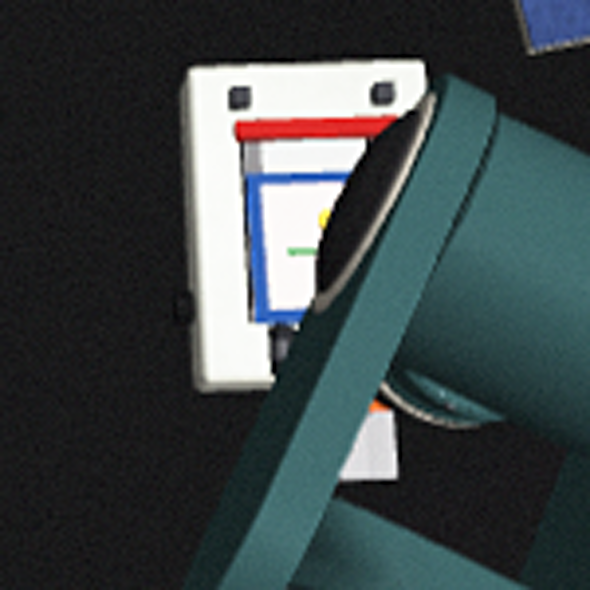

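The crop shows the carried plate's left corners at (248,177) far and (257,320) near, with the red bar's left end at (238,130). The arm hides the rest, so I'll use the left edge and the scene camera.

```bash
python3 - <<'E'
from h import *
d=ld('t6');k=590/150
f=lambda u,v,h:onz(d,320+u/k-.37,90+v/k-.37,h)
A=f(248,176,119.7);B=f(257,321,115); print(A,B)
t=A-B; yaw=np.degrees(np.arctan2(t[1],t[0])); t/=np.linalg.norm(t)
n=np.array([t[1],-t[0],0]); print('len',np.linalg.norm(A-B),'yaw',yaw,'centre',(A+B)/2+50*n/np.linalg.norm(n))
a=np.radians(1.15);tc=np.array([493.6,-216.3]); print('expected',tc+77*np.array([np.cos(a),np.sin(a)]))
e=grab('scene','s6')
cv2.imwrite('pics/c8.png',cv2.resize(e['color'][200:340,230:380,::-1],(640,597),interpolation=cv2.INTER_CUBIC))
E
```

```text
[ 608.78595294 -161.99422708  119.7       ] [ 526.04490774 -165.3024818   115.        ]
len 82.94043109287914 yaw 2.289651057783521 centre [ 569.41299605 -213.60843581  117.35      ]
expected [ 570.58449054 -214.75461471]
```

View pics/c8.png

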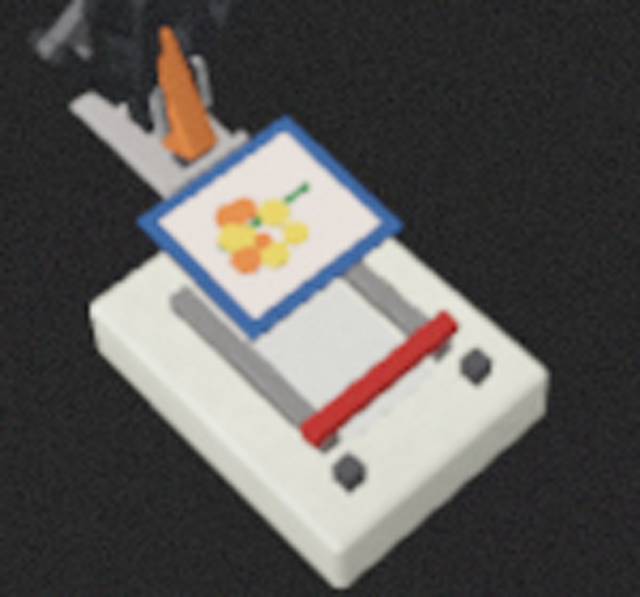

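The scene crop shows the plate square on the blade, with its corners at (285,118), (402,225), (255,337) and (140,222). It sits centred over the rails, short of the red bar. That uses up the viewing allowance, so from here I measure in code. Next I'll level it, lower it to just above the rails and measure it in the scene camera.

Emit:
jog_arm(series=[[[0,0,0.02],[0,0,0]],[[0,0,0.03],[0,-0.15,0]],[[0,0,0.04],[0,-0.15,0]],[[0,0,0.04],[0,-0.15,0]],[[0,0,0.02],[0,-0.15,0]],[[0,0,0.01],[0.04,0,0]],[[0,0,0],[0,0,0]],[[0,0,0],[0,0,0]]])

```text
clock: 18.12
eef_pos: [494.7, -216.6, 172.0]
tool_rot: [3.141, 0.031, 0.001]
wrist_force: [0.7, 0.3, -4.8]
opening: 0.225
grasp_force: 59.7
```

```bash
cat >> h.py <<'E'
def rect(d,m,h):
    n,l,st,_=cv2.connectedComponentsWithStats(m.astype(np.uint8)); k=1+np.argmax(st[1:,4]); vv,uu=np.nonzero(l==k)
    Q=np.array([onz(d,p,q,h)[:2] for p,q in zip(uu,vv)],np.float32); r=cv2.minAreaRect(Q)
    y=r[2] if r[2]<45 else r[2]-90
    return np.array(r[0]),np.round(r[1],1),round(y,2),len(uu),np.median(pts(d)[l==k][:,2]).round(1),Q
def rel(d,h,yaw=1.2,hred=67):
    C=d['color'].astype(int); v,u=np.mgrid[:400,:640]; r,g,b=C[...,0],C[...,1],C[...,2]
    w=(u>230)&(u<380)&(v>190)&(v<345)
    p=rect(d,(b>r+40)&w,h); q=rect(d,(r>g+100)&(b<90)&(r-g>1.2*(g-b)+60)&w,hred)
    a=np.radians(yaw); X=np.array([np.cos(a),np.sin(a)]);Y=np.array([-X[1],X[0]])
    print('plate',p[0].round(1),*p[1:5]);print('red',q[0].round(1),*q[1:5])
    dl=q[0]-p[0]; print('bar centre minus plate centre: along',round(dl@X,1),'(seated: 50), across',round(dl@Y,1))
E
python3 - <<'E'
from h import *
plan([523,-216.9,171],1.2)
s=ctrl.observe(); rel(grab('scene','s7'),s['eef_pos'][2]-100.4+10)
E
```

```text
turn shares [ 0.007 -0.004 -0.011] half
clock 18.125 pos [ 494.7 -216.6  172. ] xtool [1.   0.02 0.  ] ztool [ 4.e-04 -6.e-04 -1.e+00] world d [28.3 -0.3 -1. ]
shift shares: before turn [0.1413 0.0042 0.0052] after turn [0.1413 0.0044 0.0052] F [ 0.7  0.3 -4.8] open 0.225 gf 59.7
plate [ 571.7 -217.4] [ 99.2 102.4] 0.05 455 71.3
red [ 656.6 -216.6] [12.2 96.8] 1.11 223 65.5
bar centre minus plate centre: along 84.9 (seated: 50), across -0.9
```

```bash
cat >> h.py <<'E'
def face(d):
    C=d['color'].astype(int); v,u=np.mgrid[:400,:640]; r,g,b=C[...,0],C[...,1],C[...,2]
    w=(u>230)&(u<380)&(v>190)&(v<345)
    n,l,st,_=cv2.connectedComponentsWithStats(((b>r+40)&w).astype(np.uint8)); k=1+np.argmax(st[1:,4])
    vv,uu=np.nonzero(l==k); hull=cv2.convexHull(np.c_[uu,vv].astype(np.int32)); M=np.zeros((400,640),np.uint8); cv2.fillConvexPoly(M,hull,1)
    M=cv2.erode(M,np.ones((7,7))).astype(bool); q=pts(d)[M]; m0=q.mean(0); A=np.c_[q[:,:2]-m0[:2],np.ones(len(q))]
    c=np.linalg.lstsq(A,q[:,2],rcond=None)[0]; print('face mean',m0.round(1),'slope deg x,y',np.degrees(np.arctan(c[:2])).round(2),len(q))
    print('corners px',cv2.boxPoints(cv2.minAreaRect(hull)).round(0).tolist(), cv2.approxPolyDP(hull,5,True).reshape(-1,2).tolist())
E
python3 - <<'E'
from h import *
d=ld('s7'); face(d)
P=pts(d)
for h in(66,70,74,82): rel(d,h)
E
```

```text
face mean [ 570.9 -218.2   78. ] slope deg x,y [ 42.65 -30.62] 1072
corners px [[262.0, 260.0], [293.0, 230.0], [322.0, 261.0], [291.0, 291.0]] [[321, 262], [288, 287], [262, 260], [296, 235]]
plate [ 562.4 -210.9] [101.1 104.3] 0.05 455 71.3
red [ 656.6 -216.6] [12.2 96.8] 1.11 223 65.5
bar centre minus plate centre: along 94.1 (seated: 50), across -7.7
plate [ 564.8 -212.6] [100.6 103.8] 0.05 455 71.3
red [ 656.6 -216.6] [12.2 96.8] 1.11 223 65.5
bar centre minus plate centre: along 91.7 (seated: 50), across -5.9
plate [ 567.2 -214.2] [100.1 103.3] 0.05 455 71.3
red [ 656.6 -216.6] [12.2 96.8] 1.11 223 65.5
bar centre minus plate centre: along 89.4 (seated: 50), across -4.2
plate [ 571.9 -217.6] [ 99.1 102.3] 0.05 455 71.3
red [ 656.6 -216.6] [12.2 96.8] 1.11 223 65.5
bar centre minus plate centre: along 84.7 (seated: 50), across -0.8
```

```bash
cat >> h.py <<'E'
from scipy.optimize import minimize
def fitbox(d,m,size,z0,z1,x0):
    "pose (x,y,yaw) of a box seen as mask m (hull), by matching silhouettes"
    n,l,st,_=cv2.connectedComponentsWithStats(m.astype(np.uint8)); k=1+np.argmax(st[1:,4])
    vv,uu=np.nonzero(l==k); S=8
    O=np.zeros((400,640),np.uint8); cv2.fillConvexPoly(O,cv2.convexHull(np.c_[uu,vv].astype(np.int32)),1); v0,u0=vv.min()-8,uu.min()-8; W=np.ptp(uu)+17;H=np.ptp(vv)+17
    O=np.kron(O[v0:v0+H,u0:u0+W],np.ones((S,S),np.uint8))
    K=np.array(d['mtx']);Ti=np.linalg.inv(np.array(d['extrinsics']))
    def cost(p):
        a=np.radians(p[2]);c=[[p[0]+sx*size[0]/2*np.cos(a)-sy*size[1]/2*np.sin(a),p[1]+sx*size[0]/2*np.sin(a)+sy*size[1]/2*np.cos(a),z,1] for sx in(-1,1) for sy in(-1,1) for z in(z0,z1)]
        q=(Ti@np.array(c).T)[:3]; q=K@q; q=(q[:2]/q[2]).T
        q=((q-[u0,v0]+.5)*S).round().astype(np.int32); I=np.zeros_like(O); cv2.fillConvexPoly(I,cv2.convexHull(q),1)
        return float((I!=O).sum())/S/S
    r=min((minimize(cost,np.array(x0)+e,method='Nelder-Mead',options=dict(initial_simplex=np.array(x0)+e+np.array([[0,0,0],[5,0,0],[0,5,0],[0,0,4]]))) for e in([0,0,0],[-4,3,1])),key=lambda r:r.fun)
    return r.x.round(2),round(r.fun,1),int(O.sum()/S/S)
def both(d,top,x0,win=(230,380,190,345)):
    C=d['color'].astype(int); v,u=np.mgrid[:400,:640]; r,g,b=C[...,0],C[...,1],C[...,2]
    w=(u>win[0])&(u<win[1])&(v>win[2])&(v<win[3])
    P=fitbox(d,(b>r+40)&w,(90,100),top-4,top,x0); Q=fitbox(d,(r>g+100)&(b<90)&w,(10,100),57,67,[653,-215,1.2])
    a=np.radians(1.2);X=np.array([np.cos(a),np.sin(a)]);dl=(Q[0]-P[0])[:2]
    print('plate',P,'red',Q,'gap',round(dl@X-50,1),'across',round(dl@[-X[1],X[0]],1))
E
python3 - <<'E'
from h import *
d=ld('s7')
for t in(76,79,81.6): both(d,t,[570,-217,1.2])
E
```

```text
plate (array([ 567.2 , -215.2 ,   -1.77]), np.float64(147.1), 1690) red (array([ 653.97, -213.22,    1.03]), np.float64(39.2), 254) gap 36.8 across 0.2
plate (array([ 569.04, -216.82,   -1.48]), np.float64(142.7), 1690) red (array([ 653.97, -213.22,    1.03]), np.float64(39.2), 254) gap 35.0 across 1.8
plate (array([ 570.66, -217.52,   -1.55]), np.float64(138.9), 1690) red (array([ 653.97, -213.22,    1.03]), np.float64(39.2), 254) gap 33.4 across 2.6
```

```bash
sed -i 's/(b>r+40)&w,(90,100)/(b>r+14)\&(b>70)\&w,(90,100)/; s/(r>g+100)&(b<90)&w,(10/(r>g+45)\&(r>b+45)\&(abs(g-b)<25)\&w,(10/' h.py; python3 - <<'E'
from h import *
d=ld('s7')
both(d,81.6,[570,-217,1.2])
e=ld('t6')
E
```

```text
plate (array([ 571.08, -217.83,   -2.9 ]), np.float64(190.4), 1766) red (array([ 654.19, -214.78,    1.67]), np.float64(46.0), 323) gap 33.2 across 1.3
```

```bash
cat >> h.py <<'E'
def left(d,h):
    C=d['color'].astype(float); D=C[...,2]-C[...,0]; Q=[];Z=[]
    for v in range(130,175):
        row=D[v,370:400]; k=np.argmax(row>60) 
        if row.max()<60: continue
        pk=row[k:k+3].max(); j=k
        while j>0 and row[j]>pk/2: j-=1
        u=370+j+(pk/2-row[j])/(row[j+1]-row[j]); Q.append(onz(d,u,v,h)[:2])
    Q=np.array(Q); k=np.polyfit(Q[:,0],Q[:,1],1); res=Q[:,1]-np.polyval(k,Q[:,0]); g=abs(res)<1.5; k=np.polyfit(Q[g,0],Q[g,1],1)
    print('left edge: rows',g.sum(),len(Q),'x',Q[g,0].min().round(1),Q[g,0].max().round(1),'yaw',np.degrees(np.arctan(k[0])).round(2),'plate y at x=570',round(np.polyval(k,570)-50,2))
E
python3 - <<'E'
from h import *
d=grab('top','t7'); left(d,81.6)
K=np.array(d['mtx']); P=ld('top0')
# base edges at y: red bar ends & rail edges, row profile
C=P['color'].astype(int)
v=150; print('row150 r',C[v,362:440,0].tolist())
v=122; print('row122 r-g',(C[v,362:440,0]-C[v,362:440,1]).tolist())
print([onz(P,u,150,57)[:2].round(1).tolist() for u in(380,425)],[onz(P,u,122,67)[:2].round(1).tolist() for u in(380,425)])
E
```

```text
left edge: rows 35 35 x 525.8 606.1 yaw 2.95 plate y at x=570 -212.72
row150 r [26, 24, 23, 25, 28, 60, 101, 120, 204, 245, 253, 250, 250, 251, 250, 250, 250, 250, 252, 255, 100, 167, 161, 156, 156, 177, 248, 248, 247, 246, 246, 247, 247, 246, 246, 246, 247, 247, 246, 246, 247, 246, 246, 246, 246, 246, 245, 245, 246, 247, 249, 254, 154, 56, 183, 155, 155, 166, 232, 253, 250, 249, 249, 249, 249, 248, 249, 254, 255, 13, 18, 25, 25, 31, 27, 21, 22, 22]
row122 r-g [-3, 0, -1, -1, 0, 4, 0, -2, -1, -1, -1, -2, -1, -2, -1, -1, -6, 42, 187, 185, 179, 180, 183, 181, 183, 179, 179, 179, 180, 180, 181, 177, 180, 180, 179, 179, 182, 176, 179, 178, 180, 178, 177, 180, 183, 181, 181, 180, 179, 178, 178, 181, 182, 179, 182, 180, 181, 180, 189, 119, -5, -3, -1, -1, -1, -1, 0, 2, 0, 4, 3, 1, -2, 1, 2, 1, 3, 0]
[[588.1, -165.3], [587.0, -272.5]] [[653.8, -165.7], [652.6, -272.6]]
```

```bash
python3 - <<'E'
from h import *
def ip(d,poly):
    M=np.zeros((400,640),np.uint8); cv2.fillConvexPoly(M,np.array(poly,np.int32),1); v,u=np.nonzero(M); z=d['z_map'][v,u]; g=z>0
    for _ in range(3):
        c=np.linalg.lstsq(np.c_[u,v,np.ones(len(u))][g],1/z[g],rcond=None)[0]; zp=1/(np.c_[u,v,np.ones(len(u))]@c); g=(z>0)&(abs(z-zp)<12)
    K=np.array(d['mtx']);T=np.array(d['extrinsics']); n=T[:3,:3]@(K.T@c); n=n/np.linalg.norm(n)*np.sign(n[2])
    q=np.c_[(u-K[0,2])/K[0,0]*zp,(v-K[1,2])/K[1,1]*zp,zp]@T[:3,:3].T+T[:3,3]
    print('normal deg x,y',np.degrees(n[:2]).round(2),'mean',q[g].mean(0).round(1),'resid',(z-zp)[g].std().round(2),g.sum(),len(g))
s=ld('s7'); ip(s,[(296,239),(316,262),(288,283),(266,260)])
s=ld('s6'); ip(s,[(297,232),(319,253),(290,275),(268,252)])
t=ld('t7'); C=t['color'].astype(int)
print('blue u=390 v',[(v,C[v,390].tolist()) for v in range(126,140)]); print([(v,C[v,386].tolist()) for v in range(164,178)])
ip(t,[(388,138),(398,138),(392,166),(389,166)])
print(onz(t,390,134,81.6),onz(t,390,172,81.6))
E
```

```text
normal deg x,y [8.82 0.32] mean [ 566.9 -217.3   73.6] resid 2.02 1157 1163
normal deg x,y [6.4 0.9] mean [ 574.9 -215.3  108.8] resid 1.95 1149 1153
blue u=390 v [(126, [242, 243, 241]), (127, [249, 251, 250]), (128, [246, 247, 246]), (129, [247, 247, 247]), (130, [247, 247, 246]), (131, [246, 246, 246]), (132, [246, 247, 246]), (133, [246, 247, 246]), (134, [246, 247, 247]), (135, [246, 247, 246]), (136, [246, 247, 247]), (137, [248, 248, 247]), (138, [251, 250, 249]), (139, [240, 241, 242])]
[(164, [255, 255, 251]), (165, [255, 255, 251]), (166, [255, 255, 253]), (167, [255, 255, 253]), (168, [255, 255, 252]), (169, [255, 255, 253]), (170, [255, 255, 251]), (171, [254, 249, 247]), (172, [230, 229, 239]), (173, [70, 111, 190]), (174, [37, 74, 150]), (175, [17, 12, 6]), (176, [18, 13, 14]), (177, [11, 8, 12])]
normal deg x,y [9.89 0.03] mean [ 582.7 -190.6   71.5] resid 1.7 197 219
[ 620.14257316 -185.68548697   81.6       ] [ 530.244687   -182.71974198   81.6       ]
```

The depth fits show the blade turned in the grip and now points about 9° nose-down, though the plate is still held. I'll pitch the tool back up to level it gently.

Emit:
jog_arm(series=[[[0,0,0],[0,0.15,0]],[[0,0,0],[0,0.3,0]],[[0,0,0],[0,0.3,0]],[[0,0,0],[0,0.3,0]],[[0,0,0],[0,0.3,0]],[[0,0,0],[0,0.3,0]],[[0,0,0],[0,0.3,0]],[[0,0,0],[0,0.15,0]],[[0,0,0],[0,0,0]],[[0,0,0],[0,0,0]]])

```text
clock: 19.48
eef_pos: [494.7, -216.6, 171.7]
tool_rot: [-3.127, -0.031, -0.287]
wrist_force: [-0.3, -0.8, -4.0]
opening: 0.223
grasp_force: 59.7
```

```bash
cat >> h.py <<'E'
def ip(d,poly,n=''):
    M=np.zeros((400,640),np.uint8); cv2.fillConvexPoly(M,np.array(poly,np.int32),1); v,u=np.nonzero(M); z=d['z_map'][v,u]; g=z>0
    for _ in range(3):
        c=np.linalg.lstsq(np.c_[u,v,np.ones(len(u))][g],1/z[g],rcond=None)[0]; zp=1/(np.c_[u,v,np.ones(len(u))]@c); g=(z>0)&(abs(z-zp)<12)
    K=np.array(d['mtx']);T=np.array(d['extrinsics']); m=T[:3,:3]@(K.T@c); m=m/np.linalg.norm(m)*np.sign(m[2])
    q=np.c_[(u-K[0,2])/K[0,0]*zp,(v-K[1,2])/K[1,1]*zp,zp]@T[:3,:3].T+T[:3,3]
    print(n,'normal deg x,y',np.degrees(m[:2]).round(2),'mean',q[g].mean(0).round(1),g.sum(),len(g))
def corners(d,win=(230,380,190,345)):
    C=d['color'].astype(int); v,u=np.mgrid[:400,:640]; r,g,b=C[...,0],C[...,1],C[...,2]
    m=(b>r+40)&(u>win[0])&(u<win[1])&(v>win[2])&(v<win[3])
    n,l,st,_=cv2.connectedComponentsWithStats(m.astype(np.uint8)); k=1+np.argmax(st[1:,4]); vv,uu=np.nonzero(l==k)
    P=np.c_[uu,vv]; return [P[np.argmin(vv)].tolist(),P[np.argmax(uu)].tolist(),P[np.argmax(vv)].tolist(),P[np.argmin(uu)].tolist()]
def look(tag):
    d=grab('scene','s'+tag); q=np.array(corners(d)); c=q.mean(0); print('corners',q.tolist()); ip(d,(c+(q-c)*.85).round(),'scene'); 
    t=grab('top','t'+tag); return d,t
E
python3 - <<'E'
from h import *
d=ld('s0') if 0 else None
plan([494.7,-216.6,172])
# calibration of slope on known-flat surface: tray & plate at start
s=ld('scene0'); q=np.array(corners(s,(380,460,160,215)));c=q.mean(0); ip(s,(c+(q-c)*.85).round(),'flat ref scene')
s4=ld('s4'); q=np.array(corners(s4,(400,480,160,225)));c=q.mean(0); ip(s4,(c+(q-c)*.85).round(),'pushed scene')
ip(s,[(300,248),(325,272),(312,285),(285,262)],'base top scene')
d,t=look('8'); left(t,81)
ip(t,[(388,138),(398,138),(392,166),(389,166)],'top')
E
```

```text
clock 19.475 pos [ 494.7 -216.6  171.7] xtool [0.983 0.02  0.182] ztool [ 0.1818  0.0033 -0.9833] world d [-0.  -0.   0.3]
shift shares: before turn [ 0.0002  0.0002 -0.0013] after turn [ 0.0002  0.0002 -0.0013] F [-0.3 -0.8 -4. ] open 0.223 gf 59.7
flat ref scene normal deg x,y [0.08 0.61] mean [589.2 220.9  16.7] 600 603
pushed scene normal deg x,y [3.41 0.21] mean [633.8 219.1  19.4] 623 625
base top scene normal deg x,y [  0.29 -17.38] mean [ 584.8 -193.7   47.4] 708 721
corners [[301, 238], [328, 260], [293, 287], [268, 262]]
scene normal deg x,y [-1.13  0.34] mean [ 586.2 -215.5   88.2] 1086 1091
left edge: rows 39 39 x 539.9 630.2 yaw 1.19 plate y at x=570 -215.43
top normal deg x,y [-0.98 -0.54] mean [ 581.5 -187.6   88.9] 219 219
```

The plate is level to about 1°, square (yaw 1.19°) and centred to within 1 mm of the rail axis. I'll approach to about 6 mm above the rails, with a 6–7 mm gap to the bar.

Emit:
jog_arm(series=[[[0,0,0],[0,-0.08,0]],[[0.007,0,0.008],[0,-0.07,0]],[[0.01,0,0.018],[0,0,0]],[[0.01,0,0.02],[0,0,0]],[[0.01,0,0.02],[0,0,0]],[[0.01,0,0.02],[0,0,0]],[[0.005,0,0.015],[0,0,0]],[[0,0,0],[0,0,0]],[[0,0,0],[0,0,0]]])

```text
clock: 20.7
eef_pos: [508.4, -216.3, 153.7]
tool_rot: [-3.129, -0.031, -0.267]
wrist_force: [-0.5, 0.2, -3.9]
opening: 0.223
grasp_force: 59.7
```

```bash
python3 - <<'E'
from h import *
plan([508.7,-216.3,153.7])
d,t=look('9'); 
for h in(68,70,72): left(t,h); both(d,h,[597,-215,1.2])
ip(t,[(388,134),(398,134),(392,160),(389,160)],'top')
E
```

```text
clock 20.7 pos [ 508.4 -216.3  153.7] xtool [0.985 0.02  0.169] ztool [ 0.1693  0.0029 -0.9856] world d [ 0.3 -0.  -0. ]
shift shares: before turn [0.0016 0.     0.0003] after turn [0.0016 0.     0.0003] F [-0.5  0.2 -3.9] open 0.223 gf 59.7
corners [[304, 247], [331, 269], [298, 296], [272, 270]]
scene normal deg x,y [-0.27  0.34] mean [ 599.1 -216.2   68.9] 1090 1094
left edge: rows 35 36 x 552.0 634.0 yaw 0.77 plate y at x=570 -214.21
plate (array([ 595.18, -213.37,    1.34]), np.float64(67.6), 1675) red (array([ 654.19, -214.78,    1.67]), np.float64(46.0), 323) gap 9.0 across -2.6
left edge: rows 35 36 x 551.6 633.4 yaw 0.77 plate y at x=570 -213.87
plate (array([ 596.47, -214.29,    1.24]), np.float64(61.1), 1675) red (array([ 654.19, -214.78,    1.67]), np.float64(46.0), 323) gap 7.7 across -1.7
left edge: rows 35 36 x 551.2 632.8 yaw 0.77 plate y at x=570 -213.53
plate (array([ 597.86, -215.09,    1.66]), np.float64(57.8), 1675) red (array([ 654.19, -214.78,    1.67]), np.float64(46.0), 323) gap 6.3 across -0.9
top normal deg x,y [-0.63  0.83] mean [ 597.8 -191.7   69.7] 202 203
```

Emit:
jog_arm(series=[[[0,0.003,0],[0,0,0]],[[0,0.003,0],[0,0,0]],[[-0.0009,0,0.005],[0,0,0]],[[-0.0009,0,0.005],[0,0,0]],[[-0.0009,0,0.005],[0,0,0]],[[-0.0009,0,0.005],[0,0,0]],[[-0.0006,0,0.003],[0,0,0]],[[-0.0006,0,0.003],[0,0,0]],[[0,0,0],[0,0,0]]])

```text
clock: 21.92
eef_pos: [508.3, -217.5, 148.3]
tool_rot: [-3.129, -0.031, -0.267]
wrist_force: [-0.2, -0.3, -3.4]
opening: 0.227
grasp_force: 59.8
```

Emit:
jog_arm(series=[[[-0.0006,0,0.003],[0,0,0]],[[-0.0006,0,0.003],[0,0,0]],[[0,0,0],[0,0,0]]])

```text
clock: 22.3
eef_pos: [508.3, -217.5, 147.2]
tool_rot: [-3.129, -0.031, -0.267]
wrist_force: [1.6, -0.4, -1.6]
opening: 0.223
grasp_force: 59.9
```

Emit:
jog_arm(series=[[[-0.0006,0,0.003],[0,0,0]],[[-0.0006,0,0.003],[0,0,0]],[[0,0,0],[0,0,0]]])

```text
clock: 22.68
eef_pos: [508.3, -217.5, 146.0]
tool_rot: [-3.129, -0.031, -0.267]
wrist_force: [0.0, 0.7, -0.8]
opening: 0.225
grasp_force: 60.4
```

```bash
python3 - <<'E'
from h import *
plan([508.4,-217.5,147])
d,t=look('10'); both(d,64,[596,-215,1.2]);left(t,64)
E
```

```text
clock 22.675 pos [ 508.3 -217.5  146. ] xtool [0.985 0.02  0.169] ztool [ 0.1694  0.0029 -0.9855] world d [0.1 0.  1. ]
shift shares: before turn [ 0.0014 -0.0002 -0.0049] after turn [ 0.0014 -0.0002 -0.0049] F [ 0.   0.7 -0.8] open 0.225 gf 60.4
corners [[304, 248], [331, 271], [297, 297], [272, 271]]
scene normal deg x,y [-0.25  0.53] mean [ 598.  -216.5   63.6] 1072 1077
plate (array([ 596.79, -215.2 ,    1.82]), np.float64(70.2), 1681) red (array([ 653.94, -214.77,    1.53]), np.float64(47.9), 327) gap 7.1 across -0.8
left edge: rows 36 36 x 550.4 635.1 yaw 1.23 plate y at x=570 -215.36
```

Emit:
jog_arm(series=[[[-0.0006,0,0.003],[0,0,0]],[[-0.0006,0,0.003],[0,0,0]],[[0,0,0],[0,0,0]],[[0,0,0],[0,0,0]]])

```text
clock: 23.28
eef_pos: [508.5, -217.5, 145.8]
tool_rot: [-3.129, -0.032, -0.268]
wrist_force: [-5.0, 2.8, 11.6]
opening: 0.228
grasp_force: 61.9
```

```bash
python3 - <<'E'
from h import *
plan([508.3,-217.5,146])
d,t=look('11'); both(d,64,[596,-215,1.2]);left(t,64)
E
```

```text
clock 23.275 pos [ 508.5 -217.5  145.8] xtool [0.985 0.02  0.17 ] ztool [ 0.1702  0.0027 -0.9854] world d [-0.2  0.   0.2]
shift shares: before turn [-0.0007 -0.0002 -0.0011] after turn [-0.0007 -0.0002 -0.0011] F [-5.   2.8 11.6] open 0.228 gf 61.9
corners [[304, 248], [331, 271], [297, 297], [272, 271]]
scene normal deg x,y [0.11 0.19] mean [ 597.9 -216.3   63.5] 1072 1077
plate (array([ 596.79, -215.2 ,    1.82]), np.float64(70.2), 1681) red (array([ 654.11, -214.7 ,    0.93]), np.float64(51.3), 329) gap 7.3 across -0.7
left edge: rows 36 36 x 550.4 635.1 yaw 1.22 plate y at x=570 -215.35
```

The reading fits the geometry. With its centre of mass beyond the blade's flat, the plate rests on the sloped tip, so a level plate means the blade is about 3.8° nose-up. The sole's rear is therefore touching the base's near edge. The plate itself is flat on the rails, so I'll level the spatula.

Emit:
jog_arm(series=[[[0,0,-0.002],[0,-0.19,0]],[[0,0,-0.002],[0,-0.19,0]],[[0,0,-0.002],[0,-0.19,0]],[[0,0,-0.002],[0,-0.19,0]],[[0,0,0],[0,0,0]],[[0,0,0],[0,0,0]]])

```text
clock: 24.12
eef_pos: [507.9, -217.5, 146.0]
tool_rot: [-3.136, -0.032, -0.162]
wrist_force: [-0.9, 0.3, -1.8]
opening: 0.228
grasp_force: 59.9
```

```bash
python3 - <<'E'
from h import *
plan([508.3,-217.5,146])
d,t=look('12'); both(d,64,[596,-215,1.2]);left(t,64)
E
```

```text
clock 24.125 pos [ 507.9 -217.5  146. ] xtool [0.994 0.02  0.103] ztool [ 0.1033  0.0018 -0.9946] world d [ 0.4 -0.  -0. ]
shift shares: before turn [0.0019 0.0003 0.0003] after turn [0.0019 0.0003 0.0003] F [-0.9  0.3 -1.8] open 0.228 gf 59.9
corners [[304, 248], [331, 271], [298, 298], [272, 271]]
scene normal deg x,y [-0.17  0.44] mean [ 599.1 -216.4   63.5] 1120 1123
plate (array([ 596.79, -215.2 ,    1.82]), np.float64(70.2), 1681) red (array([ 654.32, -215.07,    1.17]), np.float64(45.7), 322) gap 7.5 across -1.1
left edge: rows 36 36 x 550.4 635.1 yaw 1.24 plate y at x=570 -215.36
```

Emit:
jog_arm(series=[[[0.01,0,0.001],[0,0,0]],[[0.01,0,0.001],[0,0,0]],[[0.01,0,0.001],[0,0,0]],[[0.01,0,0.001],[0,0,0]],[[0.01,0,0.001],[0,0,0]],[[0,0,0],[0,0,0]]])

```text
clock: 24.98
eef_pos: [518.2, -217.3, 146.2]
tool_rot: [-3.137, -0.032, -0.163]
wrist_force: [-0.3, -0.1, -1.5]
opening: 0.226
grasp_force: 59.9
```

```bash
python3 - <<'E'
from h import *
plan([522,-217,146])
d,t=look('13'); both(d,64,[596,-215,1.2]);left(t,64)
E
```

```text
clock 24.975 pos [ 518.2 -217.3  146.2] xtool [0.994 0.02  0.104] ztool [ 0.1037  0.0017 -0.9946] world d [ 3.8  0.3 -0.2]
shift shares: before turn [ 0.0189 -0.0009  0.0032] after turn [ 0.0189 -0.0009  0.0032] F [-0.3 -0.1 -1.5] open 0.226 gf 59.9
corners [[305, 249], [332, 272], [299, 299], [273, 273]]
scene normal deg x,y [-0.04  0.25] mean [ 602.9 -216.7   63.5] 1117 1120
plate (array([ 600.1 , -214.66,    1.05]), np.float64(45.8), 1649) red (array([ 654.94, -214.97,    1.1 ]), np.float64(37.6), 311) gap 4.8 across -1.5
left edge: rows 34 34 x 555.1 635.1 yaw 1.06 plate y at x=570 -215.24
```

Emit:
jog_arm(series=[[[0.006,0,0.0006],[0,0,0]],[[0.006,0,0.0006],[0,0,0]],[[0,0,0],[0,0,0]]])

```text
clock: 25.45
eef_pos: [520.5, -217.2, 146.3]
tool_rot: [-3.137, -0.032, -0.163]
wrist_force: [0.5, -0.2, -2.3]
opening: 0.23
grasp_force: 59.9
```

Emit:
jog_arm(series=[[[0.005,0,0.0005],[0,0,0]],[[0,0,0],[0,0,0]],[[0,0,0],[0,0,0]]])

```text
clock: 25.82
eef_pos: [521.3, -217.2, 146.3]
tool_rot: [-3.137, -0.031, -0.162]
wrist_force: [-5.9, -0.7, -1.0]
opening: 0.226
grasp_force: 60.3
```

Emit:
jog_arm(series=[[[0.004,0,0.0004],[0,0,0]],[[0,0,0],[0,0,0]],[[0,0,0],[0,0,0]]])

```text
clock: 26.2
eef_pos: [521.6, -217.3, 146.3]
tool_rot: [-3.137, -0.032, -0.16]
wrist_force: [-12.9, 0.0, 6.5]
opening: 0.223
grasp_force: 61.4
```

```bash
python3 - <<'E'
from h import *
plan([522,-217,146])
d,t=look('14'); both(d,64,[603,-215,1.2]);left(t,64)
E
```

```text
clock 26.2 pos [ 521.6 -217.3  146.3] xtool [0.995 0.02  0.102] ztool [ 0.1015  0.0018 -0.9948] world d [ 0.4  0.3 -0.3]
shift shares: before turn [ 0.002  -0.0013  0.0017] after turn [ 0.002  -0.0013  0.0017] F [-12.9   0.    6.5] open 0.223 gf 61.4
corners [[306, 250], [332, 272], [299, 299], [274, 273]]
scene normal deg x,y [-0.12  0.4 ] mean [ 604.6 -216.3   63.6] 1068 1073
plate (array([ 601.5 , -214.28,    1.19]), np.float64(55.4), 1597) red (array([ 655.05, -215.91,    1.41]), np.float64(39.2), 312) gap 3.5 across -2.8
left edge: rows 33 33 x 557.6 635.1 yaw 1.03 plate y at x=570 -215.28
```

Emit:
jog_arm(series=[[[-0.004,0,-0.0004],[0,0,0]],[[-0.005,0,-0.0005],[0,0,0]],[[-0.01,0,-0.001],[0,0,0]],[[-0.015,0,-0.0016],[0,0,0]],[[0,0,0],[0,0,0]]])

```text
clock: 26.92
eef_pos: [515.3, -217.3, 146.3]
tool_rot: [-3.137, -0.031, -0.163]
wrist_force: [1.1, -0.0, -2.4]
opening: 0.229
grasp_force: 59.9
```

```bash
python3 - <<'E'
from h import *
plan([522,-217,146])
d,t=look('15'); both(d,64,[603,-215,1.2]);left(t,64)
E
```

```text
clock 26.925 pos [ 515.3 -217.3  146.3] xtool [0.994 0.02  0.104] ztool [ 0.1037  0.0017 -0.9946] world d [ 6.7  0.3 -0.3]
shift shares: before turn [ 0.0334 -0.001   0.005 ] after turn [ 0.0334 -0.001   0.005 ] F [ 1.1 -0.  -2.4] open 0.229 gf 59.9
corners [[306, 250], [332, 272], [299, 299], [274, 273]]
scene normal deg x,y [-0.27  0.36] mean [ 604.7 -216.3   63.6] 1070 1073
plate (array([ 601.5 , -214.28,    1.19]), np.float64(55.4), 1597) red (array([ 654.92, -214.89,    1.17]), np.float64(34.2), 306) gap 3.4 across -1.7
left edge: rows 33 33 x 557.5 635.1 yaw 1.1 plate y at x=570 -215.34
```

```bash
python3 - <<'E'
from h import *
t=ld('t15');C=t['color'].astype(int)
for u in(382,386,390,395,400,405): print(u,[C[v,u].tolist() for v in range(121,130)])
e=ld('s15');E=e['color'].astype(int)
for n,(u0,v0) in dict(a=(302,305),b=(316,290),c=(330,277)).items():
    print(n,[E[v0+k,u0].tolist() for k in range(-16,8)])
E
```

```text
382 [[226, 35, 32], [227, 46, 44], [230, 47, 44], [207, 43, 45], [103, 69, 130], [47, 106, 198], [46, 99, 190], [77, 115, 195], [98, 127, 196]]
386 [[223, 34, 31], [227, 43, 42], [230, 46, 42], [203, 41, 41], [87, 69, 126], [43, 104, 193], [39, 93, 185], [213, 209, 230], [255, 255, 251]]
390 [[226, 41, 40], [225, 44, 43], [234, 47, 40], [207, 49, 63], [55, 75, 139], [45, 98, 190], [70, 115, 193], [225, 224, 235], [255, 254, 251]]
395 [[223, 37, 35], [225, 43, 40], [233, 48, 42], [200, 46, 60], [40, 72, 139], [45, 100, 194], [79, 122, 198], [227, 227, 236], [255, 255, 251]]
400 [[227, 45, 44], [225, 43, 41], [234, 45, 39], [217, 63, 95], [46, 86, 166], [45, 100, 193], [117, 148, 208], [242, 239, 243], [255, 253, 251]]
405 [[223, 41, 38], [226, 44, 42], [229, 40, 32], [194, 60, 95], [46, 91, 173], [43, 99, 190], [168, 178, 217], [255, 251, 250], [255, 255, 255]]
a [[230, 223, 219], [231, 224, 219], [232, 225, 220], [231, 225, 218], [211, 207, 206], [145, 153, 176], [67, 108, 164], [65, 106, 164], [134, 92, 141], [185, 70, 89], [194, 58, 53], [192, 59, 54], [192, 58, 55], [185, 54, 49],
[... 245 characters left out ...]
 224, 219], [231, 224, 220], [231, 224, 219], [221, 216, 213], [183, 185, 195], [107, 132, 172], [65, 108, 165], [79, 104, 156], [141, 85, 120], [181, 62, 72], [192, 57, 52], [193, 59, 56], [193, 58, 55], [192, 54, 51], [183, 56, 54], [150, 37, 37], [148, 87, 84], [186, 165, 162], [210, 206, 202], [218, 219, 215]]
c [[38, 38, 40], [88, 88, 83], [172, 172, 163], [214, 214, 204], [226, 226, 216], [226, 226, 215], [227, 227, 216], [217, 218, 212], [173, 182, 192], [85, 121, 171], [67, 109, 166], [68, 111, 166], [68, 109, 166], [92, 100, 154], [153, 77, 111], [187, 59, 60], [192, 58, 54], [192, 56, 54], [193, 58, 56], [188, 55, 50], [167, 47, 45], [139, 45, 44], [164, 135, 129], [209, 204, 196]]
```

Red meets blue with no gap in every column, so the plate is flush and square, and its normal is level. I'll draw the spatula straight out.

Emit:
jog_arm(series=[[[-0.02,0,-0.0021],[0,0,0]],[[-0.04,0,-0.0042],[0,0,0]],[[-0.05,0,-0.0052],[0,0,0]],[[-0.06,0,-0.0062],[0,0,0]],[[-0.06,0,-0.0062],[0,0,0]],[[-0.06,0,-0.0062],[0,0,0]],[[-0.06,0,-0.0062],[0,0,0]],[[-0.06,0,-0.0062],[0,0,0]],[[-0.06,0,-0.0062],[0,0,0]],[[-0.06,0,-0.0062],[0,0,0]],[[-0.05,0,-0.0052],[0,0,0]],[[-0.02,0,-0.0021],[0,0,0]]])

```text
clock: 28.52
eef_pos: [394.2, -219.8, 146.3]
tool_rot: [-3.137, -0.031, -0.163]
wrist_force: [1.2, 0.6, -3.0]
opening: 0.229
grasp_force: 59.9
```

Emit:
jog_arm(series=[[[0,0,-0.05],[0,0,0]],[[0,0,-0.1],[0,0,0]],[[0,0,-0.1],[0,0,0]],[[0,0,0],[0,0,0]],[[0,0,0],[0,0,0]]])

```text
clock: 29.15
eef_pos: [389.6, -219.8, 195.4]
tool_rot: [-3.136, -0.032, -0.162]
wrist_force: [-0.1, -0.0, -2.0]
opening: 0.224
grasp_force: 60.0
```

```bash
python3 - <<'E'
from h import *
plan([474,-10,190])
d,t=look('16'); both(d,64,[603,-215,1.2]);left(t,64)
C=t['color'].astype(int); v,u=np.mgrid[:400,:640]; m=(C[...,2]>C[...,0]+50)&(u>365)&(u<435)&(v>110)&(v<200)
r=rect(t,m,64); print('plate top view',r[:5])
m=(C[...,0]>C[...,1]+80)&(u>365)&(u<435)&(v>110)&(v<140); print('red',rect(t,m,67)[:5])
E
```

```text
clock 29.15 pos [ 389.6 -219.8  195.4] xtool [0.994 0.02  0.103] ztool [ 0.1031  0.002  -0.9947] world d [ 84.4 209.8  -5.4]
shift shares: before turn [ 0.4377 -1.04    0.0726] after turn [ 0.4377 -1.04    0.0726] F [-0.1 -0.  -2. ] open 0.224 gf 60.0
corners [[306, 250], [332, 272], [299, 299], [274, 273]]
scene normal deg x,y [-0.17  0.41] mean [ 604.6 -216.4   63.6] 1070 1073
plate (array([ 601.5 , -214.28,    1.19]), np.float64(55.4), 1597) red (array([ 655.18, -214.97,    1.3 ]), np.float64(36.7), 310) gap 3.7 across -1.8
left edge: rows 33 33 x 557.5 635.1 yaw 1.07 plate y at x=570 -215.32
plate top view (array([ 602.81829834, -214.66340637]), array([ 89.6, 100. ]), 1.15, 455, np.float64(63.8))
red (array([ 653.38043213, -214.43569946]), array([11.8, 98. ]), 1.21, 198, np.float64(66.7))
```

Emit:
jog_arm(series=[[[0.05,-0.11,0.005],[0,0,0]],[[0.055,-0.13,0.005],[0,0,0]],[[0.055,-0.13,0.005],[0,0,0]],[[0.055,-0.13,0.005],[0,0,0]],[[0.055,-0.13,0.005],[0,0,0]],[[0.055,-0.13,0.005],[0,0,0]],[[0.055,-0.14,0.005],[0,0,0]],[[0.055,-0.14,0.005],[0,0,0]],[[0,0,0.15],[0,0,0]],[[0,0,0.15],[0,0,0]],[[0,0,0.1],[0,0,0]],[[0,0,0],[0,0,0]]])

```text
clock: 30.75
eef_pos: [480.2, -9.9, 115.4]
tool_rot: [-3.137, -0.032, -0.157]
wrist_force: [-0.3, -0.1, -1.2]
opening: 0.225
grasp_force: 59.8
```

```bash
python3 - <<'E'
from h import *
plan([474,-10,98])
t=grab('top','t17')
# blade plane (in front of handle)
C=t['color'].astype(int);v,u=np.mgrid[:400,:640]
m=(C.min(-1)>100)&(u>295)&(u<335)&(v>150)&(v<228); vv,uu=np.nonzero(m); print('spatula px',uu.min(),uu.max(),vv.min(),vv.max())
v0=vv.min(); ip(t,[(uu.min()+3,v0+2),(uu.max()-3,v0+2),(uu.max()-3,v0+26),(uu.min()+3,v0+26)],'blade')
E
```

```text
clock 30.75 pos [480.2  -9.9 115.4] xtool [0.995 0.02  0.1  ] ztool [ 0.0998  0.002  -0.995 ] world d [ -6.2  -0.1 -17.4]
shift shares: before turn [-0.0397 -0.      0.0833] after turn [-0.0397 -0.      0.0833] F [-0.3 -0.1 -1.2] open 0.225 gf 59.8
spatula px 304 324 153 219
blade normal deg x,y [31.45 -2.88] mean [483.2  -9.1 371. ] 294 375
```

Emit:
jog_arm(series=[[[0,0,0.03],[0,0,0]],[[0,0,0.03],[0,0,0]],[[0,0,0.01],[0,0,0]],[[0,0,0],[0,0,0]],[[0,0,0],[0,0,0]]])

```text
clock: 31.42
eef_pos: [482.6, -10.0, 103.6]
tool_rot: [-3.137, -0.031, -0.163]
wrist_force: [-0.5, -0.0, -2.9]
opening: 0.226
grasp_force: 59.9
```

Emit:
jog_arm(series=[[[0,0,0.006],[0,0,0]],[[0,0,0],[0,0,0]],[[0,0,0],[0,0,0]]])

```text
clock: 31.8
eef_pos: [482.6, -10.0, 102.2]
tool_rot: [-3.137, -0.031, -0.163]
wrist_force: [0.6, 0.1, -2.0]
opening: 0.227
grasp_force: 59.9
```

Emit:
jog_arm(series=[[[0,0,0.005],[0,0,0]],[[0,0,0],[0,0,0]],[[0,0,0],[0,0,0]]])

```text
clock: 32.17
eef_pos: [482.7, -10.0, 101.2]
tool_rot: [-3.137, -0.031, -0.163]
wrist_force: [0.4, -0.4, -2.4]
opening: 0.228
grasp_force: 59.9
```

Emit:
jog_arm(series=[[[0,0,0.005],[0,0,0]],[[0,0,0],[0,0,0]],[[0,0,0],[0,0,0]]])

```text
clock: 32.55
eef_pos: [483.0, -10.0, 100.6]
tool_rot: [-3.137, -0.031, -0.164]
wrist_force: [-0.6, 0.8, 4.5]
opening: 0.219
grasp_force: 61.0
```

Emit:
jog_arm(series=[[[0,0,0.005],[0,0,0]],[[0,0,0],[0,0,0]],[[0,0,0],[0,0,0]]])

```text
clock: 32.92
eef_pos: [483.3, -10.0, 100.3]
tool_rot: [-3.137, -0.032, -0.164]
wrist_force: [-6.5, -0.1, 13.4]
opening: 0.226
grasp_force: 62.4
```

Emit:
jog_arm(series=[[[0,0,0.005],[0,0,0]],[[0,0,0],[0,0,0]],[[0,0,0],[0,0,0]]])

```text
clock: 33.3
eef_pos: [483.3, -10.0, 100.2]
tool_rot: [-3.137, -0.032, -0.164]
wrist_force: [-17.8, -0.1, 30.6]
opening: 0.225
grasp_force: 64.8
```

Emit:
jog_arm(series=[[[0,0,-0.005],[0,0,0]],[[0,0,-0.003],[0,0,0]],[[0,0,0],[0,0,0]]])

```text
clock: 33.67
eef_pos: [483.2, -10.0, 100.3]
tool_rot: [-3.137, -0.031, -0.165]
wrist_force: [1.1, 0.7, 6.7]
opening: 0.23
grasp_force: 61.0
```

Emit:
jog_arm(series=[[[0,0,0],[0,0,0]],[[0,0,0],[0,0,0]],[[0,0,0],[0,0,0]],[[0,0,0],[0,0,0]],[[0,0,0],[0,0,0]],[[0,0,0],[0,0,0]],[[0,0,0],[0,0,0]],[[0,0,0],[0,0,0]]], fingers=1)

```text
clock: 34.67
eef_pos: [482.9, -10.0, 99.9]
tool_rot: [-3.137, -0.031, -0.163]
wrist_force: [-0.1, -0.5, -0.5]
opening: 1.001
grasp_force: 0.0
```

Emit:
jog_arm(series=[[[0,0,-0.02],[0,0,0]],[[0,0,-0.05],[0,0,0]],[[0,0,-0.1],[0,0,0]],[[0,0,-0.15],[0,0,0]],[[0,0,-0.2],[0,0,0]],[[-0.1,0,-0.2],[0,0,0]],[[-0.1,0,-0.1],[0,0,0]],[[0,0,0],[0,0,0]]])

```text
clock: 35.67
eef_pos: [425.7, -11.1, 261.3]
tool_rot: [-3.137, -0.031, -0.169]
wrist_force: [-0.0, -0.1, -0.7]
opening: 1.002
grasp_force: 0.0
```

```bash
python3 - <<'E'
from h import *
plan([480,-10,250])
d,t=look('18')
C=t['color'].astype(int); v,u=np.mgrid[:400,:640]; r,g,b=C[...,0],C[...,1],C[...,2]
print('plate',rect(t,(b>r+50)&(u>365)&(u<435)&(v>110)&(v<200),64)[:5])
S=d['color'].astype(int); w=(u>300)&(u<380)&(v>180)&(v<250)
print('spatula scene',rect(d,(S.min(-1)>90)&w,3)[:5])
o=(S[...,0]>S[...,2]+80)&w; P=pts(d)[o]; print('handle top z',np.percentile(P[:,2],95).round(1),P.mean(0).round(1))
q=[(318,205),(330,202),(368,236),(352,240)]
print('spatula top',rect(t,(C.min(-1)>90)&(u>290)&(u<335)&(v>150)&(v<225),3)[:5])
E
```

```text
clock 35.675 pos [425.7 -11.1 261.3] xtool [0.994 0.02  0.108] ztool [ 0.1076  0.0013 -0.9942] world d [ 54.3   1.1 -11.3]
shift shares: before turn [ 2.641e-01 -1.000e-04  8.530e-02] after turn [ 2.641e-01 -1.000e-04  8.530e-02] F [-0.  -0.1 -0.7] open 1.002 gf 0.0
corners [[306, 250], [332, 272], [299, 299], [274, 273]]
scene normal deg x,y [-0.1   0.48] mean [ 604.6 -216.3   63.6] 1070 1073
plate (array([ 602.85662842, -214.72332764]), array([89.6, 99.8]), 1.15, 454, np.float64(63.8))
spatula scene (array([513.36401367,  -6.17934799]), array([166.1,  62.4]), 1.18, 890, np.float64(1.4))
handle top z 79.1 [488.9 -11.2  49.2]
spatula top (array([561.87207031,  -7.31723785]), array([50.4, 61.3]), -0.62, 496, np.float64(2.0))
```

The spatula lies flat and free on the bench (footprint at 1–2 mm, handle top at 79 mm), and the plate is still seated. I'll hand the job in.

```bash
python3 -c "
from plant import close_job
print(close_job())"
```

```text
the job is handed in; nothing more can be done
None
```

The job is handed in at about 36 s: the plate rests on the rails flush and square against the red stop bar, about 1 mm off centre, and the spatula is back flat on the bench, though it turned about 5° in the grip, so the plate was carried up to about 9° nose-down until I levelled it.

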